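Set the bench calliper's slide to the red stop

TASK

Set the bench calliper to its red stop: press the blue thumb pad in the middle of the slide firmly down with the fingertips to free the brake, keep it pressed while you push the slide along the beam until it rests against the red stop, then let go so that the brake holds it there. Bring it up gently, never ram a stop or drag the slide with the brake on, and leave the other things on the table where they stand.

Things in the scene. Friction and masses are not known exactly. Their poses are not given: they have to be found in the camera images.
- calliper: Bench calliper: a flat steel beam 520 mm long, 30 mm wide, top face 48 mm above the table, carried on two black magnetic feet 70 x 50 x 32 mm under its ends; it does not move. Origin on the table under the middle of the beam; its y axis runs along the beam, z up. A fixed steel jaw stands at its -y end. This jaw and the slide's jaw both point to +x, 95 mm out from the beam's centre line, tops at 48 mm.
- slide_mid (a point): Point on the beam's centre line at the middle of the aluminium slide, 45 mm above the table; moves with the slide. The slide is a saddle round the beam, 60 mm wide and 110 mm long along the beam, over its brass end bumpers (55 mm from this point to either end face); its flat top is 56 mm above the table.
- pad_top (a point): Centre of the top face of the blue ribbed thumb pad in the middle of the slide: 40 mm wide, 50 mm long along the beam, 70 mm above the table when up; moves with the pad. Two aluminium thumb rests stand across the slide at its two ends, 60 mm apart along the beam (inner faces 30 mm from the pad's centre), 10 mm thick, tops 76 mm above the table; the pad is open at its sides.
- slide (a joint): Place of the slide along the beam, m: the middle of the slide in the calliper's y; 0 is the middle of the beam, grows toward the calliper's +y. With the brake off it needs 1 to 3 N to push; with the brake on it is held with 15 to 24 N.
- thumb_pad (a joint): How far the thumb pad is pressed down, m: 0 up (brake on), 0.008 fully down. It moves straight down against a spring, 10 N at the start and 13 N when fully down; the brake is off when it is down 1.5 mm or more (half-way down is a safe press), and grips again when the pad comes up.
- red_stop: Red stop collar clamped round the beam, 46 mm wide, 22 mm long along the beam, top of the block 62 mm above the table and of its red round clamp knob 77 mm. Origin on the table under the collar's middle. Fixed; it may be on either side of the slide. When the slide rests against it, slide_mid is 66 mm from the collar's middle.
- black_stop: Black stop collar, the same shape as the red one, clamped on the other side of the slide; not used in this job. Origin on the table under its middle. Fixed.
- blue_block: Loose blue workpiece with one dark face, 70 x 56 x 55 mm high, beyond the calliper. Origin in the middle of its underside. Leave alone.
- v_block: Loose dark V-block, 60 x 56 x 50 mm high, on the robot's side of the calliper. Origin in the middle of its underside. Leave alone.
- plug_gauge: Loose steel plug gauge standing on end, 32 mm across at its foot, 68 mm high, on the robot's side of the calliper. Origin in the middle of its underside. Leave alone.
- height_gauge: Loose height gauge: dark base 70 x 110 x 34 mm with an aluminium column to 300 mm above the table, well to the robot's left. Origin in the middle of its underside. Leave alone.

How it is judged:
On the way, in this order (a step that is already met when the one before it is completed fails the run):
1. the thumb pad is pressed down (1 mm or more) while the slide is still where it started (within 5 mm) (value of joint thumb_pad above 0.001 m and distance of slide_mid from where it was at the start of the episode below 0.005 m), for 0.1 s.
2. with the pad still pressed, the slide is against the red stop (gap under 2 mm) (horizontal distance between slide_mid and red_stop below 0.068 m and value of joint thumb_pad above 0.0005 m), for 0.1 s.
At the end, for the whole second after the job is handed in: The slide rests against the red stop with a gap under 2 mm, at rest, and the thumb pad is up again so that the brake holds (pressed less than 1 mm) (horizontal distance between slide_mid and red_stop below 0.068 m and value of joint thumb_pad below 0.001 m and velocity of joint slide between -0.005 and 0.005 m/s); the robot touches nothing.
It fails at once if the slide is dragged with its brake on (moving faster than 20 mm/s while the pad is up) (value of joint thumb_pad below 0.0005 m and (velocity of joint slide above 0.02 m/s or velocity of joint slide below -0.02 m/s)).
It fails at once if a stop is rammed (more than 60 N on it) (contact force between any of red_stop, black_stop and anything else above 60 N).
It fails at once if a loose thing is moved or lifted by more than 15 mm (distance of any of blue_block, v_block, plug_gauge, height_gauge from where it was at the start of the episode above 0.015 m).
It also fails if it takes over 35 s, if anything falls off the work surface, if the arm or the gripper's body presses on something with over 40 N, if the wrist force passes 120 N, or if a joint passes its speed limit or range.

ROBOT

A 6-joint arm with a two-finger parallel gripper is mounted at the origin on the work surface. World frame = base frame: x ahead of the robot, y to its left, z up, the work surface at z = 0. Lengths are in m, angles in rad, forces in N, time in s.
With the tool pointing down it reaches from about 0.3 to 0.775 m from the base axis. Payload 14.6 kg.
Tool frame: the origin (TCP) lies midway between the tips of the shut fingers; the grasp point (between the pads) lies manip.grip_depth behind it (manip.grip_depth is the distance from the TCP to the grasp point, in m); x points along the fingers, y is the direction in which the jaws open and shut, and the axes are right-handed (so a half turn about x gives the same grasp; the last joint's range is limited). The gripper opens to 85 mm and grips with 20 to 120 N. Pads are 22 mm wide; open, the fingers measure 114 mm over their backs; the gripper's body (76 mm by 85 mm) begins 54 mm behind the grasp point. The pads swing forward as they close: fully open they stand 13 mm farther back than shut.
Start: joints at [1.239, 0.3, 1.521, -0, 1.321, -0.067], TCP at [0.144, 0.531, 0.194] pointing down, gripper open.
Joint ranges: [-3.03, 3.03], [-0.79, 2.21], [0.23, 2.52], [-1.04, 4.18], [0, 3.07], [-2.55, 2.55]. Speed limits (rad/s): [2.22, 2.22, 2.57, 3.14, 3.14, 3.14].

INTERFACE

Orientations are given as a rotation vector (axis times angle).
In Python, from plant import manip, inverse_kinematics, monitor, cams, ticket gives the robot as it stands. Calls block until the motion is done:
- manip.reach(position, orientation): joint-space move of the TCP to a pose.
- manip.line_to(position, frame=None, max_speed=0.15): straight line of the TCP; frame=None keeps the orientation; max_speed is the mean speed in m/s.
- manip.goto_joints(angles): joint-space move.
- manip.move_gripper(opening, f_grip=None): finger opening in m; f_grip is the grip in N (None keeps the last); returns when the fingers have stopped.
- manip.pause(seconds).
- inverse_kinematics(position, orientation): joint angles nearest the present ones, or None.
- monitor.state(): the state.
- cams.grab_frame(name): name is "scene" or "side" or "wrist"; returns (picture, depth): 420x560x3 uint8, red, green, blue; 420x560 float32, m along the optical axis (not along the pixel's ray), 0 where there is no reading.
- cams.camera_info(name): a dict with "K" (3x3 intrinsics, pixels), "k1" (the pictures are not rectified: a ray, as slopes to the right and down, at radius r is drawn at 1 + k1 r^2 times it, then the intrinsics apply), "pose" (4x4, takes a point from camera to world coordinates); the wrist camera has in their place "mount" (4x4, takes a point from camera to tool coordinates, whose origin is the TCP and whose axes are the tool frame's). Camera axes: x right, y down, z forward; pixel columns grow to the right and rows downward; lengths in m; the calibration is good to about 2 mm. A picture is of the moment at which its call begins: read the wrist's pose just before it. camera_info takes no time and is no camera call.
A pose or a line that the arm cannot do raises manip.MotionError and nothing moves.
- ticket.sign_off(): hands the job in, once; it reports no verdict.
Trained networks look in the newest picture that a camera, given by its name, has taken for a name from the list of things; names that differ only in an ending like _2 or _b are one class to them, and where a whole thing is asked for, a point or a joint stands for the part that bears it (a point fixed in the world has none). Each returns a list of dicts, best first, with "score" (0 to 1); they miss things now and then, are a little off and sometimes report something else, mostly with a low value. They report only what shows in the picture. A call takes as long as a camera call.
- cams.find_in(camera, label): "position" ([column, row] in pixels, amid what is visible of it).
- cams.masks_of(camera, label): "pixels" (420x560 bool, what is visible of it) and "position" ([column, row] in pixels, amid what is visible of it).
- cams.tip_of(camera, label): "position" ([column, row] in pixels: a listed point, or the origin of a listed thing).
The state is a dict: "time_s": time; "joint_positions": joint angles; "joint_vel": joint speeds; "joint_efforts": joint torques, N m; "tcp_pos": TCP position; "tcp_rot": TCP orientation; "force": force on the tool from outside, world axes, zero at the start; "ft_torque": the same for the moment, N m; "width": finger opening in m.
Only numpy, scipy, OpenCV 4.12 (cv2) and the standard library are available. Lean on these libraries where they do the work, as an engineer would, in place of code of your own. Each camera call takes 0.05 s, during which the arm holds its last target. There are 200 camera calls.

## Working session

There is one attempt and no reset: what is moved stays moved. The work goes in short steps, each a Python script; the robot and the scene stay as the last script left them, time stands still between calls to the robot, and variables do not carry over. Pictures are saved under pics/ and viewed, on a budget of 10 in all, crops included, one or two more only if the job needs it, and the job is handed in when it is done.

```bash
mkdir -p pics; cat > h.py <<'E'
import numpy as np, cv2
from scipy.spatial.transform import Rotation as R
from plant import manip, inverse_kinematics, monitor, cams, ticket
def pose(cam, st=None):
    c=cams.camera_info(cam)
    if 'pose' in c: return np.array(c['pose'])
    T=np.eye(4); T[:3,:3]=R.from_rotvec(st['tcp_rot']).as_matrix(); T[:3,3]=st['tcp_pos']
    return T@np.array(c['mount'])
def rays(cam,px):
    c=cams.camera_info(cam); k=c['k1']
    d=np.linalg.inv(np.array(c['K']))@np.vstack([np.array(px,float).reshape(-1,2).T,np.ones(np.array(px).size//2)])
    xy=d[:2]; u=xy.copy()
    for _ in range(10): u=xy/(1+k*(u**2).sum(0))
    return np.vstack([u,np.ones(u.shape[1])])
def at_z(cam,px,z,T):
    d=T[:3,:3]@rays(cam,px); t=(z-T[2,3])/d[2]
    return (T[:3,3:]+d*t).T
def at_depth(cam,px,dep,T):
    return (T[:3,:3]@(rays(cam,px)*dep)+T[:3,3:]).T
E
python3 - <<'E'
from h import *
zs=dict(slide_mid=.045,pad_top=.07,red_stop=0,black_stop=0,calliper=0,blue_block=0,v_block=0,plug_gauge=0,height_gauge=0)
ims=[]
for cam in ['scene','side']:
    st=monitor.state(); im,dep=cams.grab_frame(cam); T=pose(cam,st)
    print(cam,T[:3,3].round(3))
    for n,z in zs.items():
        for r in cams.tip_of(cam,n)[:2]:
            print(n,np.round(r['score'],2),np.round(r['position']),at_z(cam,r['position'],z,T)[0].round(3))
    cv2.imwrite(f'pics/{cam}1.png',cv2.cvtColor(im,cv2.COLOR_RGB2BGR))
s=monitor.state();print(s['tcp_pos'],s['tcp_rot'],s['force'],s['time_s'],manip.grip_depth)
E
```

```text
scene [1.098 0.071 0.827]
slide_mid 0.87 [233. 199.] [0.524 0.031 0.045]
pad_top 0.65 [229. 187.] [0.51  0.025 0.07 ]
red_stop 0.65 [324. 207.] [0.534 0.23  0.   ]
black_stop 0.82 [162. 208.] [ 0.5   -0.129  0.   ]
black_stop 0.52 [230. 188.] [0.459 0.025 0.   ]
calliper 0.92 [237. 206.] [0.513 0.036 0.   ]
calliper 0.67 [280. 156.] [ 0.375  0.147 -0.   ]
blue_block 0.97 [199. 283.] [ 0.692 -0.048  0.   ]
v_block 0.98 [279. 158.] [0.379 0.146 0.   ]
plug_gauge 0.8 [176. 163.] [ 0.372 -0.102 -0.   ]
height_gauge 0.74 [414. 192.] [0.513 0.441 0.   ]
height_gauge 0.27 [282. 158.] [0.382 0.153 0.   ]
side [0.452 0.759 0.549]
slide_mid 0.67 [311. 194.] [0.512 0.029 0.045]
pad_top 0.67 [310. 184.] [0.515 0.028 0.07 ]
red_stop 0.77 [290. 274.] [0.526 0.233 0.   ]
black_stop 0.61 [321. 176.] [ 0.499 -0.121  0.   ]
calliper 0.83 [305. 216.] [0.521 0.052 0.   ]
blue_block 0.98 [243. 186.] [ 0.687 -0.043  0.   ]
v_block 0.92 [373. 254.] [0.37  0.154 0.   ]
plug_gauge 0.64 [372. 187.] [ 0.37  -0.091  0.   ]
height_gauge 0.83 [275. 379.] [0.516 0.45  0.   ]
height_gauge 0.74 [322. 174.] [ 0.498 -0.132  0.   ]
[0.14394439 0.53082957 0.19438317] [ 0.20789281  1.56076576 -0.20781796] [-0.70599912  0.04962845 -0.63436133] 1.0 0.0187
```

View pics/scene1.png

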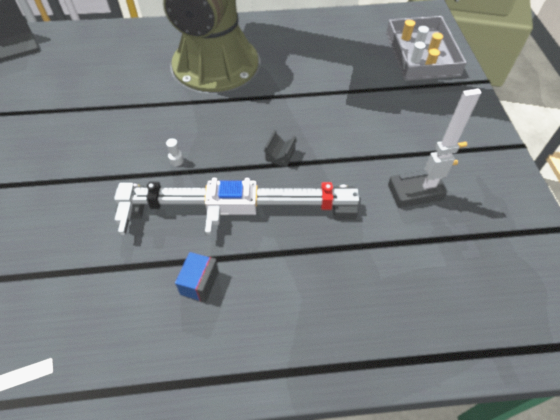

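View pics/side1.png

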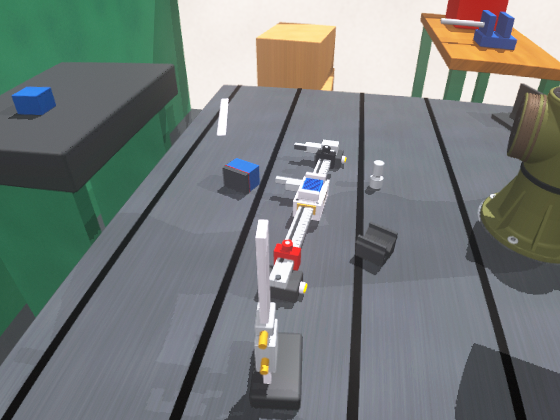

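The scene picture shows the slide near px (233,199), the red stop at (327,195) and the black stop at (153,195). The side view agrees with this. The beam is almost along world y, and the red stop is on the +y side about 0.2 m from the slide. Next I go above the pad and take a close look.

```bash
cat >> h.py <<'E'
def down(yaw):  # jaw axis y = beam-perpendicular; yaw of beam y axis relative to world y
    b=np.array([-np.sin(yaw),np.cos(yaw),0]); x=np.array([0,0,-1.]); y=np.array([b[1],-b[0],0])
    c=[np.column_stack([x,s*y,np.cross(x,s*y)]) for s in (1,-1)]
    cur=R.from_rotvec(monitor.state()['tcp_rot']).as_matrix()
    return c
E
python3 - <<'E'
from h import *
yaw=-0.085
print(R.from_rotvec(monitor.state()['tcp_rot']).as_matrix().round(2),np.array(cams.camera_info('wrist')['mount']).round(3))
best=None
for M in down(yaw):
    q=inverse_kinematics([.513,.05,.25],M and 0 if False else R.from_matrix(M).as_rotvec()); print(q)
    if q is not None and (best is None or abs(q[5])<abs(best[0][5])): best=(q,M)
rv=R.from_matrix(best[1]).as_rotvec(); np.save('rv.npy',rv)
manip.move_gripper(0.0)
manip.reach([.40,.12,.25],rv)
manip.reach([.48,.06,.30],rv)
st=monitor.state(); im,dep=cams.grab_frame('wrist'); T=pose('wrist',st)
print(st['tcp_pos'],st['force'],st['time_s'],st['width'])
for n,z in dict(slide_mid=.045,pad_top=.07,red_stop=0,black_stop=0).items():
    for r in cams.tip_of('wrist',n)[:2]: print(n,round(r['score'],2),np.round(r['position']),at_z('wrist',r['position'],z,T)[0].round(4))
for n in ['pad_top','red_stop','black_stop']:
    for r in cams.masks_of('wrist',n)[:1]:
        m=r['pixels']; v,u=np.nonzero(m&(dep>0)); P=at_depth('wrist',np.c_[u,v],dep[v,u],T)
        print(n,r['score'],len(u),np.median(P,0).round(4),np.percentile(P,2,axis=0).round(4),np.percentile(P,98,axis=0).round(4))
cv2.imwrite('pics/w1.png',cv2.cvtColor(im,cv2.COLOR_RGB2BGR))
E
```

```text
[[ 0.    0.26  0.97]
 [ 0.    0.97 -0.26]
 [-1.    0.    0.  ]] [[ 0.001 -0.264  0.965 -0.18 ]
 [ 1.     0.    -0.001 -0.   ]
 [-0.     0.965  0.264 -0.067]
 [ 0.     0.     0.     1.   ]]
[ 2.60906460e-02  1.83916936e-01  1.53511868e+00 -4.44089210e-16
  1.42255704e+00  1.11090646e-01]
None
[0.48004049 0.0602787  0.29940621] [-0.0478891  -0.36995147 -0.24235315] 4.0667 -0.0001120271086883102
slide_mid 0.86 [312. 195.] [0.5127 0.0325 0.045 ]
pad_top 0.89 [312. 205.] [0.5101 0.0243 0.07  ]
red_stop 0.76 [312.  54.] [0.5297 0.2319 0.    ]
pad_top 0.69 1070 [0.5102 0.0301 0.0703] [0.4911 0.0048 0.0601] [0.5304 0.0536 0.072 ]
red_stop 0.96 827 [0.5302 0.2287 0.0623] [0.5095 0.2194 0.0415] [0.5534 0.2429 0.0786]
```

View pics/w1.png

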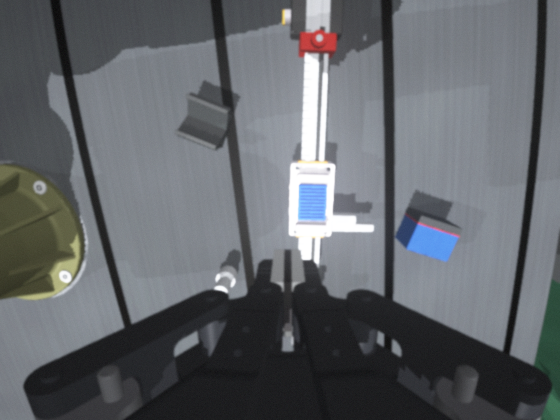

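The close view shows the pad at px (312,203) and the red stop at (318,42). The depth heights match the listed ones (pad 0.070, collar block 0.062), and the path is clear. Next I press about 10 mm towards the red side of the pad centre.

```bash
python3 - <<'E'
from h import *
rv=np.load('rv.npy'); pad=np.array([.5108,.029]); red=np.array([.530,.231])
b=red-pad; b/=np.linalg.norm(b); p=pad+.010*b
manip.reach([*p,.13],rv)
manip.line_to([*p,.082],max_speed=.08)
f0=np.array(monitor.state()['force']); print('f0',f0.round(2))
z=.076
while z>.0615:
    manip.line_to([*p,z],max_speed=.02)
    s=monitor.state(); f=np.array(s['force'])-f0
    print(round(z,4),s['tcp_pos'].round(4) if hasattr(s['tcp_pos'],'round') else s['tcp_pos'],f.round(2),round(s['time_s'],2))
    if f[2]>20 : break
    if f[2]>11.4: break
    z-=.0015
im,dep=cams.grab_frame('side'); cv2.imwrite('pics/s2.png',cv2.cvtColor(cv2.resize(im[120:300,210:450],None,fx=3,fy=3),cv2.COLOR_RGB2BGR))
E
```

```text
f0 [-0.04 -0.37 -0.33]
0.076 [0.5117 0.0389 0.076 ] [0.9  0.88 0.12] 6.4
0.0745 [0.5117 0.039  0.0744] [0.62 0.62 0.74] 6.65
0.073 [0.5117 0.039  0.0729] [0.83 0.5  0.52] 6.9
0.0715 [0.5117 0.0389 0.0714] [0.87 0.69 0.11] 7.15
0.07 [0.5117 0.0389 0.0699] [-0.92  0.75  0.3 ] 7.4
0.0685 [0.5117 0.039  0.0684] [ 0.52 -0.47  1.28] 7.65
0.067 [0.5117 0.039  0.0669] [-0.05  1.04 -0.68] 7.9
0.0655 [0.5117 0.0389 0.0654] [ 0.37  0.41 -0.6 ] 8.15
0.064 [0.5117 0.039  0.0639] [ 0.23  0.48 -0.53] 8.4
0.0625 [0.5117 0.039  0.0624] [-0.03  0.18 -0.21] 8.65
```

View pics/s2.png

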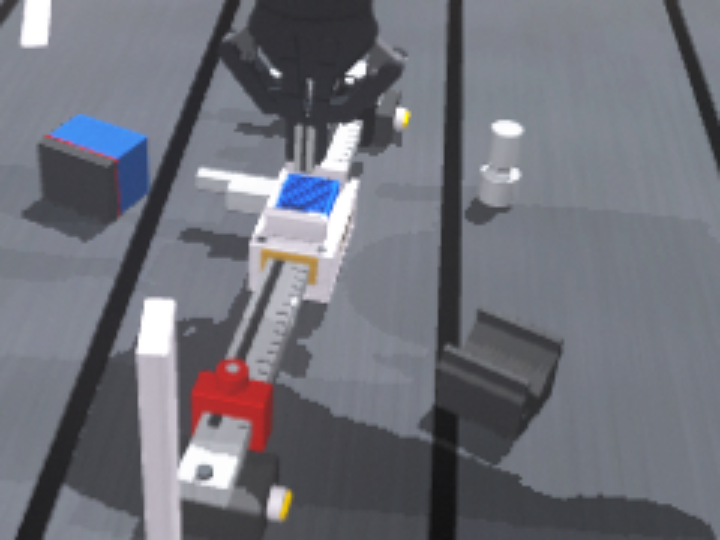

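The fingertips, at crop px (305,165), show behind or above the pad, at crop px (308,195), and no force was felt, so the picture contradicts the reported TCP. I'll measure the tips by depth.

```bash
python3 - <<'E'
from h import *
st=monitor.state(); print(np.round(st['tcp_pos'],4),np.round(st['tcp_rot'],3),st['width'])
for cam in ['side','scene','wrist']:
    im,dep=cams.grab_frame(cam); T=pose(cam,st)
    if cam!='wrist':
        q=T[:3,:3].T@(np.array(st['tcp_pos'])-T[:3,3]); c=cams.camera_info(cam); xy=q[:2]/q[2]; xy=xy*(1+c['k1']*(xy@xy)); print(cam,'tcp px',(np.array(c['K'])@[*xy,1])[:2].round(1),'depth',q[2].round(3))
        for r in cams.tip_of(cam,'pad_top')[:1]: print('pad',r['score'],r['position'],at_z(cam,r['position'],.07,T)[0].round(4))
        for r in cams.tip_of(cam,'slide_mid')[:1]: print('mid',r['score'],r['position'],at_z(cam,r['position'],.045,T)[0].round(4))
    v,u=np.mgrid[0:420,0:560]; v=v.ravel();u=u.ravel(); d=dep[v,u]
    P=at_depth(cam,np.c_[u,v],d,T); g=im[v,u].astype(int)
    box=(d>0)&(abs(P[:,0]-.512)<.05)&(P[:,1]>-.05)&(P[:,1]<.09)&(P[:,2]>.06)&(P[:,2]<.13)&(g.max(1)<110)&(g.max(1)-g.min(1)<30)
    Q=P[box]; 
    for a in np.arange(.06,.13,.01):
        s=Q[(Q[:,2]>=a)&(Q[:,2]<a+.01)]
        if len(s): print(cam,round(a,2),len(s),np.percentile(s,[5,50,95],axis=0)[:,:2].round(3).tolist())
    if cam=='scene': cv2.imwrite('pics/sc2.png',cv2.cvtColor(cv2.resize(im[130:260,120:320],None,fx=4,fy=4),cv2.COLOR_RGB2BGR))
E
```

```text
[0.5117 0.039  0.0625] [ 1.271  1.168 -1.272] 7.08576453677996e-05
side tcp px [310.8 189.9] depth 0.868
pad 0.52 [310.5, 186.3] [0.5129 0.0363 0.07  ]
mid 0.93 [308.3, 192.6] [0.5181 0.0246 0.045 ]
side 0.1 12 [[0.503, 0.043], [0.513, 0.047], [0.524, 0.049]]
side 0.11 36 [[0.499, 0.039], [0.512, 0.046], [0.525, 0.05]]
side 0.12 34 [[0.499, 0.043], [0.509, 0.046], [0.526, 0.049]]
scene tcp px [235.7 188.8] depth 0.96
pad 0.59 [230.7, 185.0] [0.5062 0.0292 0.07  ]
mid 0.6 [231.0, 196.5] [0.518  0.0273 0.045 ]
scene 0.1 1 [[0.519, 0.03], [0.519, 0.03], [0.519, 0.03]]
scene 0.11 16 [[0.523, 0.032], [0.525, 0.037], [0.527, 0.044]]
scene 0.12 15 [[0.509, 0.032], [0.526, 0.04], [0.527, 0.05]]
wrist 0.1 37 [[0.501, 0.044], [0.512, 0.047], [0.522, 0.05]]
wrist 0.11 275 [[0.5, 0.045], [0.512, 0.046], [0.523, 0.05]]
wrist 0.12 347 [[0.499, 0.045], [0.512, 0.046], [0.524, 0.05]]
```

View pics/sc2.png

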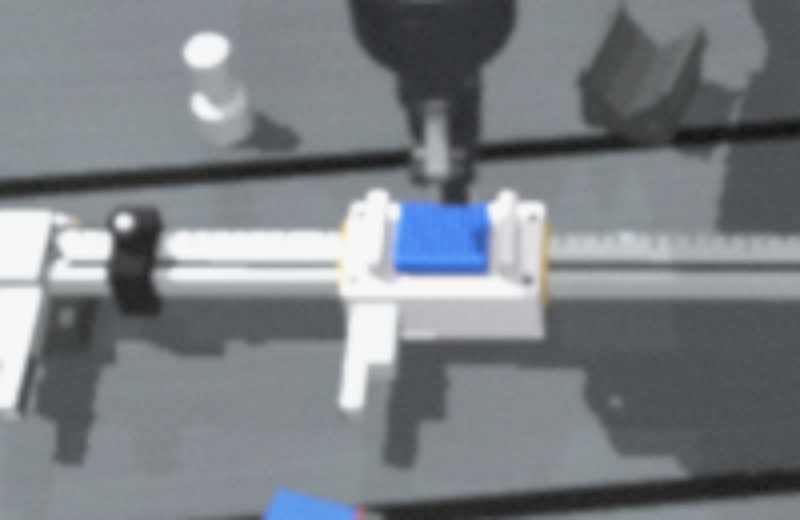

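All three cameras put the real fingertips at about z = 0.10 with xy correct, while the TCP reads 0.0625. The tips are therefore about 35–40 mm short of the declared TCP and hover over the pad. I'll trust the images and keep descending slowly under force guard, expecting contact near a TCP reading of 0.03.

```bash
python3 - <<'E'
from h import *
s=monitor.state(); p=np.array(s['tcp_pos'])[:2]; f0=np.array(s['force']); z=.046
manip.line_to([*p,.046],max_speed=.03)
zc=None
while z>.012:
    s=monitor.state(); f=np.array(s['force'])-f0
    print(round(z,4),round(s['tcp_pos'][2],4),f.round(2),round(s['time_s'],2))
    if f[2]>25: break
    if f[2]>5: zc=z; break
    z-=.0015; manip.line_to([*p,z],max_speed=.02)
im,dep=cams.grab_frame('side'); cv2.imwrite('pics/s3.png',cv2.cvtColor(cv2.resize(im[120:300,210:450],None,fx=3,fy=3),cv2.COLOR_RGB2BGR))
E
```

```text
0.046 0.046 [-0.12  0.57 -0.37] 9.75
0.0445 0.0445 [-0.7   0.32  0.38] 10.0
0.043 0.0429 [-0.86  0.09  0.11] 10.25
0.0415 0.0414 [-0.97  1.26 -0.01] 10.5
0.04 0.0399 [ 0.18  0.13 -0.47] 10.75
0.0385 0.0384 [-0.42 -0.02  0.11] 11.0
0.037 0.0369 [-0.67  1.19  0.1 ] 11.25
0.0355 0.0354 [-0.08  0.1  -0.66] 11.5
0.034 0.0339 [-0.71  0.12  0.45] 11.75
0.0325 0.0328 [-0.79  0.12  5.02] 12.0
```

View pics/s3.png

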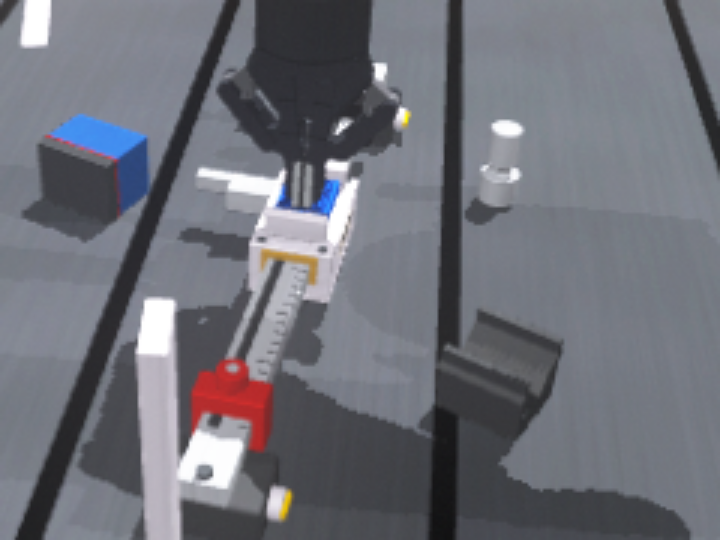

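The fingers now sit on the blue pad between the rests, at crop px (303,195), with 5 N at first touch. Next I press about 4.5 mm, check the force, push in guarded stages, and then creep onto the stop.

```bash
python3 - <<'E'
from h import *
s=monitor.state(); p=np.array(s['tcp_pos'])[:2]
pad=np.array([.5108,.029]); red=np.array([.530,.231]); b=red-pad; b/=np.linalg.norm(b)
f0=np.array([-.4,0.,-.4])
def rd(d):
    s=monitor.state(); f=np.array(s['force'])-f0; t=np.array(s['tcp_pos'])
    print('%.4f'%d,'along %.4f z %.4f'%((t[:2]-p)@b,t[2]),'F along %.1f z %.1f'%(f[:2]@b,f[2]),'t %.2f'%s['time_s']); return f[:2]@b,f[2]
z=.0278
manip.line_to([*p,.030],max_speed=.02); rd(0)
manip.line_to([*p,z],max_speed=.02); manip.pause(.15); fa,fz=rd(0)
ok=10<fz<16
d=0
steps=[.012]+[.020]*5
if ok:
    for k in steps:
        d+=k; manip.line_to([*(p+d*b),z],max_speed=.04); fa,fz=rd(d)
        if abs(fa)>8 or fz<8 or fz>25: ok=False; print('ABORT'); break
while ok and d<.155:
    d+=.0012; manip.line_to([*(p+d*b),z],max_speed=.02); fa,fz=rd(d)
    if fa<-7: print('STOPPED'); break
    if fz<8 or fz>25: print('ABORT'); break
    if monitor.state()['time_s']>29: print('TIME'); break
im,dep=cams.grab_frame('side'); cv2.imwrite('pics/s4.png',cv2.cvtColor(cv2.resize(im[120:300,210:450],None,fx=3,fy=3),cv2.COLOR_RGB2BGR))
E
```

```text
0.0000 along 0.0000 z 0.0304 F along 0.4 z 10.3 t 12.32
0.0000 along 0.0000 z 0.0284 F along -0.6 z 11.1 t 12.73
0.0120 along 0.0123 z 0.0285 F along 1.5 z 11.4 t 13.18
0.0320 along 0.0323 z 0.0285 F along 0.6 z 10.6 t 13.83
0.0520 along 0.0524 z 0.0286 F along 1.4 z 10.8 t 14.48
0.0720 along 0.0724 z 0.0288 F along 0.3 z 10.3 t 15.13
0.0920 along 0.0925 z 0.0289 F along 0.7 z 10.9 t 15.78
0.1120 along 0.1125 z 0.0290 F along 0.4 z 10.6 t 16.43
0.1132 along 0.1136 z 0.0290 F along 0.2 z 10.2 t 16.68
0.1144 along 0.1147 z 0.0290 F along 0.0 z 10.0 t 16.93
0.1156 along 0.1159 z 0.0290 F along 0.2 z 10.4 t 17.18
0.1168 along 0.1171 z 0.0290 F along 1.2 z 9.5 t 17.43
0.1180 along 0.1183 z 0.0290 F along -0.1 z 10.2 t 17.68
0.1192 along 0.1195 z 0.0290 F along -0.7 z 10.2 t 17.93
0.1204 along 0.1207 z 0.0290 F along -0.1 z 10.4 t 18.18
0.1216 along 0.1219 z 0.0290 F along -0.5 z 10.4 t 18.43
0.1228 along 0.1231 z 0.0290 F along -0.3 z 9.4 t 18.68
0.1240 along 0.1243 z 0.0290 F along -0.3 z 11.0 t 18.93
0.1252 along 0.1256 z 0.0290 F along 1.0 z 10.0 t 19.18
0.1264 along 0.1268 z 0.0290 F 
[... 177 characters left out ...]
8 z 11.1 t 20.18
0.1312 along 0.1316 z 0.0291 F along -0.6 z 11.2 t 20.43
0.1324 along 0.1328 z 0.0291 F along 0.2 z 11.0 t 20.68
0.1336 along 0.1340 z 0.0291 F along 0.0 z 10.2 t 20.93
0.1348 along 0.1352 z 0.0291 F along 0.1 z 10.9 t 21.18
0.1360 along 0.1364 z 0.0291 F along 0.2 z 10.2 t 21.43
0.1372 along 0.1376 z 0.0291 F along 0.6 z 9.6 t 21.68
0.1384 along 0.1388 z 0.0291 F along 0.9 z 10.0 t 21.93
0.1396 along 0.1400 z 0.0291 F along -0.4 z 10.4 t 22.18
0.1408 along 0.1406 z 0.0289 F along -3.0 z 10.3 t 22.43
0.1420 along 0.1416 z 0.0288 F along -4.8 z 11.1 t 22.68
0.1432 along 0.1427 z 0.0287 F along -6.1 z 9.8 t 22.93
0.1444 along 0.1439 z 0.0287 F along -7.3 z 10.6 t 23.18
STOPPED
```

View pics/s4.png

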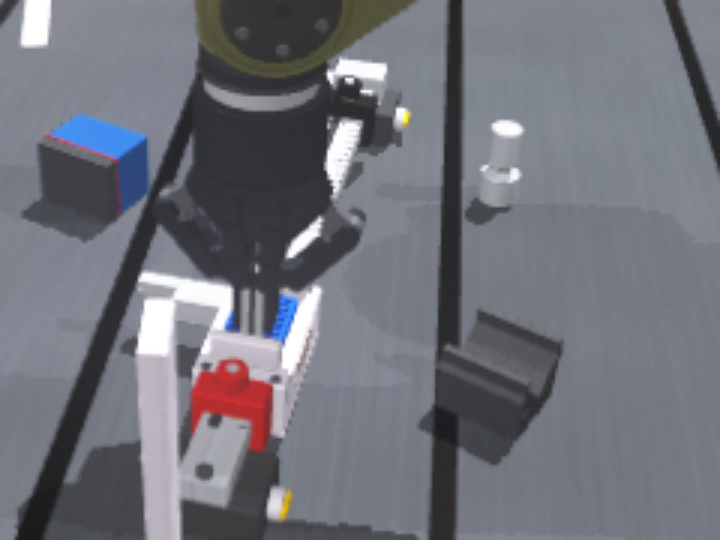

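The slide is at the red collar, at crop px (232,385), with no gap visible. The resisting force rose from about 0 to 7 N over the last 4 mm, close to the expected 137 mm of travel. Now I lift straight up and check.

```bash
python3 - <<'E'
from h import *
p=np.array(monitor.state()['tcp_pos'])
manip.line_to([p[0],p[1],.045],max_speed=.04)
manip.line_to([p[0],p[1],.13],max_speed=.12)
s=monitor.state(); print(s['time_s'],np.round(s['force'],2),np.round(s['tcp_pos'],3))
im,dep=cams.grab_frame('scene'); T=pose('scene')
P={}
for n,z in dict(slide_mid=.045,red_stop=0).items():
    r=cams.tip_of('scene',n)
    if r: P[n]=at_z('scene',r[0]['position'],z,T)[0]; print(n,P[n].round(4),r[0]['score'])
if len(P)==2: print('dist',np.linalg.norm((P['slide_mid']-P['red_stop'])[:2]))
cv2.imwrite('pics/sc5.png',cv2.cvtColor(cv2.resize(im[130:260,200:400],None,fx=4,fy=4,interpolation=cv2.INTER_CUBIC),cv2.COLOR_RGB2BGR))
E
```

```text
24.675 [ 0.25  0.88 -0.21] [0.526 0.182 0.129]
slide_mid [0.5334 0.17   0.045 ] 0.88
red_stop [0.5355 0.2353 0.    ] 0.71
dist 0.06539090379519824
```

View pics/sc5.png

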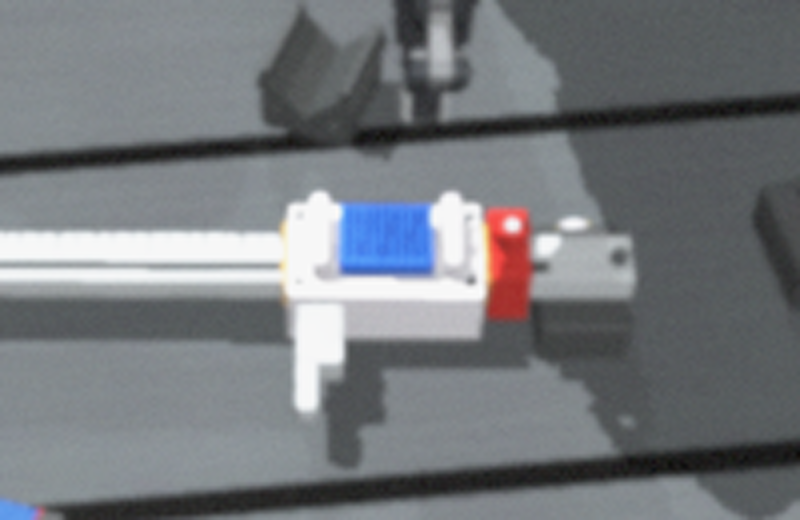

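The slide's bumper at px (487,260) touches the red collar at (507,260). The pad is up and the fingers are clear above it, so I'm handing in.

```bash
python3 -c "
from h import *
print(ticket.sign_off(), monitor.state()['time_s'])"
```

```text
the job is handed in; nothing more can be done
the job is handed in; nothing more can be done
```

The slide is set against the red stop, the pad is up, and the job was handed in at about 25 s of the 35 s allowed. I pressed the pad about 4.5 mm (about 11 N), pushed the slide about 140 mm, crept onto the stop in 1.2 mm steps until it pushed back with about 7 N, and lifted straight off.

- **Last checks:** The final picture shows the slide's bumper touching the red collar, the pad up and the fingers clear. The measured distance from slide middle to collar is 65 mm against a nominal 66 mm, within the roughly 2 mm calibration. The force on the tool is back to about zero. No other object was touched, and the blue block, V-block and plug gauge look unmoved; I did not re-measure their positions.
- **One disagreement:** The real fingertips sit about 37 mm short of the declared TCP. My first descent stopped in mid-air above the pad with no force felt. The depth images showed the offset, and I did the rest of the descent by force.

The hand-in gives no verdict, so the result itself is unconfirmed.

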